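# Four clicks on the light attenuator, then store

## Task

With a fingertip against the orange side of the fin, push the attenuator's click-stop dial clockwise (seen from above) by exactly four clicks from where it stands, without pinching the fin, without going past the fourth click and without turning it backwards. Leave it resting in that click, and only then press the green store button all the way down and let it go. The loose things lying about are to stay where they are.

Things in the scene. Friction and masses are not known exactly. Their poses are not given: they have to be found in the camera images.
- attenuator: grey box with an aluminium top, fixed to the table, 100 (x) x 166 (y) x 38 (z) mm; origin at the centre of its underside, z up. The black dial's axis is vertical at x 0, y +28 mm, the green button at x 0, y -55 mm in its frame. Black marks on the box top round the dial show the twelve click positions; the mark that the fin points at when the task begins is a long one, and so is the one four clicks on
- dial (a joint): angle of the dial (rad): 0 at the start, growing clockwise seen from above. The dial clicks into a stop every 0.524 rad (30 degrees, twelve to the turn); the fourth click is 2.094. It takes about 0.1 N m (about 3 N at the outer end of the fin, 7 N at its inner end) to push over a click's hump; past half-way it jumps on to the next stop by itself and rests there. Free to turn from -0.8 to 4.6
- dial_axis (a point): centre of the dial's flat top, on its vertical axis, 55 mm above the table. The dial is a black disc of 83 mm diameter, 15 mm thick
- fin_mid (a point): centre of the upright fin that stands on the dial's top and turns with it: 26 mm long along the radius (from 14 to 40 mm off the axis), 14 mm thick, 26 mm high; the fin's top is 81 mm above the table. This point lies 27 mm from the axis and 68 mm above the table. At the start the fin points 105 degrees counter-clockwise (from above) from the box's own +x axis. Orange on the side to push, white on the other
- fin_push: orange half of the fin, 7 mm thick: the trailing side in clockwise turning, to be pushed on. Origin at the centre of the half's underside
- fin_lead: white half of the fin, 7 mm thick: the leading side. Origin at the centre of the half's underside; pressing on both halves at once counts as a pinch
- store (a joint): travel of the green push button (m): 0 up, 0.005 fully down; a spring brings it back; fully down takes about 5 N
- store_top (a point): centre of the top of the green button, 26 mm across, 59 mm above the table while up; it stands in a black collar of 42 mm diameter whose rim is 50 mm above the table
- bubble_level: loose bystander: round bubble level, white with a yellow top, 30 mm across, 9 mm high, beside the box at its dial end; origin at the centre of its underside
- kapton_roll: loose bystander: amber tape roll lying flat, 60 mm across, 16 mm high, beside the box at its button end; origin at the centre of its underside
- lens_cap: loose bystander: black lens cap, 33 mm across, 13 mm high; origin at the centre of its underside
- objective_can: loose bystander: white can with a black lid, 47 mm across, 62 mm high; origin at the centre of its underside
- wafer_case: loose bystander: round grey flat case, 73 mm across, 13 mm high; origin at the centre of its underside
- swab_jar: loose bystander: clear jar with a blue lid, 54 mm across, 70 mm high; origin at the centre of its underside
- tip_box: loose bystander: flat black box, 45 x 62 x 16 mm; origin at the centre of its underside

How it is judged:
By the outcome, as a careful person would: the job done as asked, in the order asked, and still so for the second after the job is handed in, with the robot touching nothing.
It also fails if it takes over 58 s, if anything falls off the work surface, if the arm or the gripper's body presses on something with over 40 N, if the wrist force passes 120 N, or if a joint passes its speed limit or range.

## Robot

A 6-joint arm with a two-finger parallel gripper is mounted at the origin on a cart in front of the work surface, level with it; the furniture and walls round the work are solid. World frame = base frame: x ahead of the robot, y to its left, z up, the work surface at z = 0. Lengths are in mm, angles in rad, forces in N, time in s.
With the tool pointing down it reaches from about 400 to 925 mm from the base axis. Payload 12.5 kg.
Tool frame: the origin (TCP) lies midway between the tips of the shut fingers; the grasp point (between the pads) lies 19 mm behind it; z points along the fingers, y is the direction in which the jaws open and shut (so a half turn about z gives the same grasp; the last joint's range is limited). The gripper opens to 95 mm and grips with 3 to 60 N. Pads are 20 mm wide; open, the fingers measure 119 mm over their backs; the gripper's body (75 mm by 180 mm) begins 59 mm behind the grasp point.
Start: joints at [-1.217, 0.491, 1.559, -0, 1.092, -0.106], TCP at [277.38, -560.096, 214.661] pointing down, gripper open.
Joint ranges: [-3.1, 3.1], [-0.84, 2.19], [0.05, 2.79], [-1.13, 4.28], [0.06, 2.93], [-2.69, 2.69]. Speed limits (rad/s): [2.22, 2.22, 2.79, 3.14, 3.14, 3.14].

## Interface

Orientations are given as [roll, pitch, yaw] about the fixed x, y, z axes, in that order (R = Rz(yaw) Ry(pitch) Rx(roll)).
In Python, from cell import env gives the robot as it stands.
- The arm moves only by the tool servo_tool, never from a script. Its argument "plan" is a list of rows, each a list of 7 numbers: the shift along the tool's x, y, z in m, then the turn, a rotation vector about the tool's x, y, z in degrees, then the opening in per cent of the stroke, from 0 (shut) to 100 (fully open). In form: [[dx, dy, dz, wx, wy, wz, jaw], ...]. A call has 1 to 8 rows; each row shifts and turns the pose as measured when the row begins, along the tool's axes as they then stand; what a row does not reach is not made up. A row lasts 1/12 s, in which the tool goes at most 41.7 mm and 7.16 degrees, less where a joint would pass 70% of its speed; a pose out of reach is approached as far as the arm can. A call is refused whole if a number of a shift passes 0.0417 or a number of a turn 7.16, either way. A call with a gripper value outside its range is refused whole. The fingers move at their own pace and stop on an object; the grip force is fixed at half the most. Time passes only in rows, so rows that do not move let the fingers close. It gives the time, the measured TCP pose, the force and the opening at its end, in the units of the state.
- env.state(): the state, without advancing time (a new reading comes with each control period).
- env.read_camera(name): name is "scene" or "side" or "wrist"; returns a dict with "img" (400x640x3 uint8, blue, green, red), "intrinsics" (3x3 intrinsics, pixels), "k1" (the pictures are not rectified: a ray, as slopes to the right and down, at radius r is drawn at 1 + k1 r^2 times it, then the intrinsics apply), "R" (3x3) and "t" (3): a world point X has camera coordinates R X + t. Camera axes: x right, y down, z forward; pixel columns grow to the right and rows downward; lengths in mm; the calibration is good to about 2 mm. A picture is of the moment at which its call begins. There is no depth.
- env.job_done(): hands the job in, once; it reports no verdict.
The state is a dict: "t": time; "joints": joint angles; "qvel": joint speeds; "tau": joint torques, N m; "eef_pos": TCP position; "tcp_rot": TCP orientation; "ft_force": force on the tool from outside, world axes, zero at the start; "moment": the same for the moment, N m; "opening": opening from 0.0 (shut) to 1.0 (fully open).
Only numpy, scipy, OpenCV 4.12 (cv2) and the standard library are available. Lean on these libraries where they do the work, as an engineer would, in place of code of your own. Each camera call takes 0.05 s, during which the arm holds its last target. There are 200 camera calls.

## Working session

There is one attempt and no reset: what is moved stays moved. The work goes in short steps, Python scripts to look and compute and a tool call to move; the robot and the scene stay as the last step left them, time stands still between calls to the robot, and variables do not carry over. Pictures are saved under pics/ and viewed, about 8 in all and at most 12, crops included, and the job is handed in when it is done.

Besides the shell and the picture viewer there is one more tool, called by a JSON object that holds its "name" and its "arguments". servo_tool: Moves the arm, as the interface text tells. Its arguments: {"type":"object","properties":{"plan":{"type":"array","items":{"type":"array","items":{"type":"number"}}}},"required":["plan"]}

```bash
mkdir -p pics; ls; python3 - <<'E'
from cell import env
import cv2,json
s=env.state(); print(s)
for n in ("scene","side"):
    c=env.read_camera(n); cv2.imwrite(f"pics/{n}0.png",c["img"]); print(n,c["intrinsics"],c["k1"],c["R"],c["t"])
E
```

```text
pics
{'t': 0.0, 'joints': array([-1.21657377e+00,  4.91581579e-01,  1.55948525e+00,  1.40242019e-05,
        1.09169404e+00, -1.05603882e-01]), 'qvel': array([-0.00064167, -0.00201188,  0.00044751, -0.00201598, -0.00039952,
       -0.00014866]), 'tau': array([-3.90903206e-04, -6.12630343e+01, -2.58182824e+01,  6.91163982e-02,
        4.80283226e-02, -3.14533713e-05]), 'eef_pos': array([ 277.30108733, -559.82569117,  214.03574144]), 'tcp_rot': array([-3.14043225e+00, -1.35507523e-04,  4.59819890e-01]), 'ft_force': array([-0.09914699,  0.47299626, -0.00082512]), 'moment': array([-0.01304559,  0.00890061,  0.02254687]), 'opening': 1.001306751560804}
scene [[487.49532031   0.         320.47482821]
 [  0.         487.49532031 202.72152793]
 [  0.           0.           1.        ]] -0.11076449191068037 [[ 0.45003019 -0.8929013   0.01414571]
 [-0.40076074 -0.21609202 -0.89033424]
 [ 0.79803738  0.39500824 -0.45508772]] [-257.39242135  265.32747762 1021.1349977 ]
side [[384.755762     0.         318.98020982]
 [  0.         384.755762   200.85995024]
 [  0.           0.           1.        ]] 0.022473683800756056 [[-0.99890087 -0.04664986  0.00456433]
 [-0.02870291  0.53179534 -0.84638636]
 [ 0.03705652 -0.84558708 -0.53254981]] [ 523.81316135  113.32996292 1245.4237136 ]
```

View pics/scene0.png

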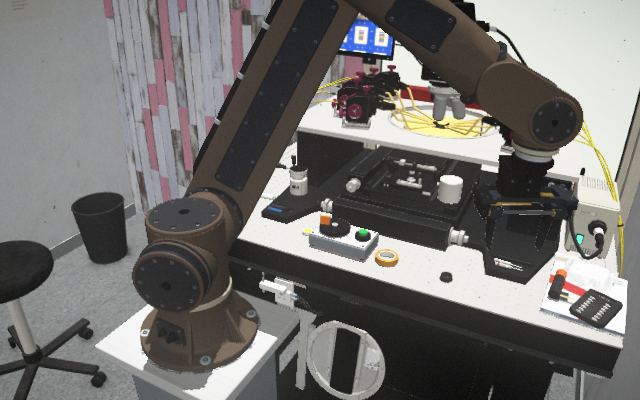

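View pics/side0.png

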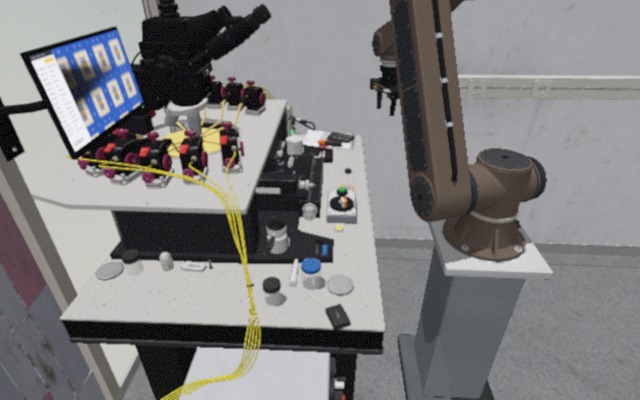

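The scene view shows the attenuator at about (343,238): orange fin (325,219), black dial (334,228), green button (363,234), yellow level (308,232) and tape roll (387,257). In the side view the box is at about (342,205), with the level at (339,228). Next I'll turn these into positions.

```bash
cat > h.py <<'E'
import numpy as np, cv2
from cell import env
def ray(c,p):
    K=np.array(c["intrinsics"]); d=(np.array(p,float)-K[:2,2])/K[0,0]; u=d.copy()
    for _ in range(20): u=d/(1+c["k1"]*(u@u))
    R=np.array(c["R"]); return -R.T@c["t"], R.T@np.r_[u,1]
def plane(c,p,z):
    o,d=ray(c,p); return o+d*(z-o[2])/d[2]
def proj(c,X):
    q=np.array(c["R"])@X+c["t"]; u=q[:2]/q[2]; K=np.array(c["intrinsics"])
    return u*(1+c["k1"]*(u@u))*K[0,0]+K[:2,2]
HSV={"green":((45,90,50),(85,255,255)),"orange":((5,140,90),(16,255,255)),"yellow":((22,90,120),(35,255,255))}
def blobs(c,col,roi=None,amin=8):
    m=cv2.inRange(cv2.cvtColor(c["img"],cv2.COLOR_BGR2HSV),*HSV[col])
    n,_,st,ce=cv2.connectedComponentsWithStats(m)
    return [(ce[i].round(1),st[i]) for i in range(1,n) if st[i][4]>=amin and (roi is None or roi[0]<ce[i][0]<roi[1] and roi[2]<ce[i][1]<roi[3])]
E
python3 - <<'E'
from h import *
for n,roi in (("scene",(290,410,200,280)),("side",(320,365,180,240))):
    c=env.read_camera(n)
    for col,z in (("green",57),("orange",70),("yellow",9)):
        for ce,st in blobs(c,col,roi,4): print(n,col,ce,st,plane(c,ce,z).round(1))
    r=c["img"][195:275,295:405] if n=="scene" else c["img"][175:240,310:375]
    cv2.imwrite(f"pics/{n}c.png",cv2.resize(r,None,fx=5,fy=5,interpolation=2))
a=cv2.imread("pics/scenec.png");b=cv2.imread("pics/sidec.png")
H=max(a.shape[0],b.shape[0]);f=lambda i:cv2.copyMakeBorder(i,0,H-i.shape[0],0,0,0)
cv2.imwrite("pics/both.png",cv2.resize(np.hstack([f(a),f(b)]),None,fx=.9,fy=.9))
E
```

```text
scene green [362.8 232.1] [358 229  10   7  55] [ 444.5 -187.6   57. ]
scene orange [324.5 219.9] [320 216  10   9  83] [434.9 -80.   70. ]
scene orange [385.5 262.3] [376 257  21   9  90] [ 320.2 -294.9   70. ]
scene yellow [307.5 230.1] [304 229   8   3  19] [457.9 -16.3   9. ]
scene yellow [387.7 260.4] [386 260   4   2   7] [ 418.8 -270.     9. ]
side green [341.6 189.9] [338 187   8   6  36] [ 451.6 -171.8   57. ]
side orange [345.6 201.3] [344 197   4  11  22] [439.  -75.2  70. ]
side yellow [338.5 227. ] [336 226   6   3  16] [460.6 -12.    9. ]
```

View pics/both.png

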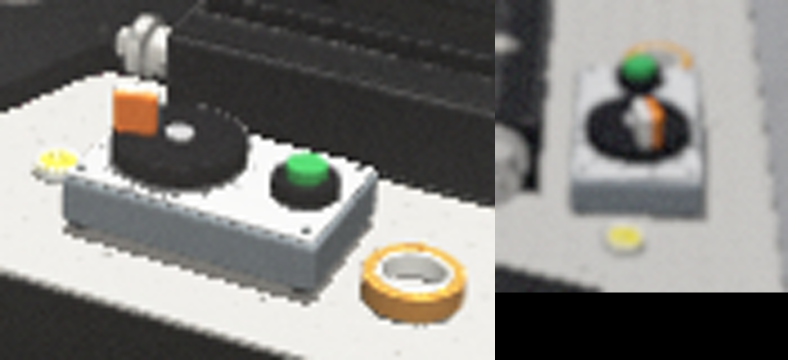

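{"name": "servo_tool", "arguments": {"plan": [[0.026,-0.024,-0.006,0,0,0,0],[0.026,-0.024,-0.006,0,0,0,0],[0.026,-0.024,-0.006,0,0,0,0],[0.026,-0.024,-0.006,0,0,0,0],[0.026,-0.024,-0.006,0,0,0,0],[0.026,-0.024,-0.006,0,0,0,0],[0.026,-0.024,0,0,0,0,0],[0.026,-0.024,0,0,0,0,0]]}}

```text
t: 0.87
eef_pos: [379.1, -290.0, 249.2]
tcp_rot: [-3.139, 0.0, 0.451]
ft_force: [0.9, 0.1, -0.2]
opening: 0.498
```

{"name": "servo_tool", "arguments": {"plan": [[0.026,-0.024,0,0,0,7,0],[0.026,-0.024,0,0,0,0,0],[0.026,-0.024,0,0,0,0,0],[0.026,-0.024,0,0,0,0,0],[0,0,0,0,0,0,0]]}}

```text
t: 1.28
eef_pos: [443.9, -154.5, 250.4]
tcp_rot: [-3.139, -0.001, 0.333]
ft_force: [-0.3, -0.5, 1.0]
opening: 0.146
```

```bash
python3 - <<'E'
from h import *
s=env.state(); print({k:s[k] for k in("t","joints","eef_pos","tcp_rot","ft_force","opening")})
c=env.read_camera("wrist"); cv2.imwrite("pics/w1.png",c["img"]); print(-c["R"].T@c["t"],c["R"],c["k1"],c["intrinsics"])
E
```

```text
{'t': 1.2833, 'joints': array([-0.47703004,  0.22927803,  1.87435653,  0.00288175,  1.03889539,
        0.75935521]), 'eef_pos': array([ 443.86837545, -154.46821054,  250.3739955 ]), 'tcp_rot': array([-3.13920262e+00, -1.15378393e-03,  3.32946989e-01]), 'ft_force': array([-0.2778204 , -0.51996091,  1.01784855]), 'opening': 0.14580604186863147}
[ 516.25730942 -129.88959801  419.2649386 ] [[ 0.32668155 -0.94513254 -0.00191237]
 [-0.90964656 -0.31496391  0.27081521]
 [-0.2565586  -0.08673075 -0.96262945]] -0.003000535939574674 [[289.43242919   0.         317.24016905]
 [  0.         289.43242919 196.19877598]
 [  0.           0.           1.        ]]
```

View pics/w1.png

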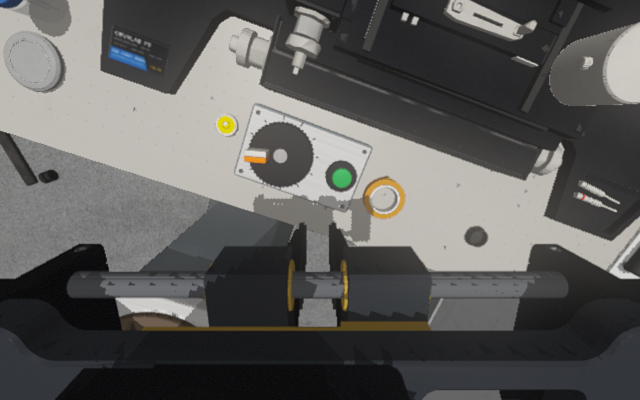

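The wrist view shows the dial centre cap at (280,156), the fin at (256,158) with its orange side towards the robot, the button at (341,178), the level at (227,125) and the roll at (384,199). The black stage lies beyond +x. The camera sits on the tool's +x side, so I'll point tool x radially outward and push with the finger's +y side.

```bash
cat >> h.py <<'E'
def box(c, w=(443,-95)):
    """green centre, dial cap centre, disc fit (world)"""
    img=c["img"]; g=max(blobs(c,"green"),key=lambda b:b[1][4])[0]
    G=plane(c,g,58)
    return G
E
python3 - <<'E'
from h import *
c=env.read_camera("wrist"); img=c["img"]
for col,z in (("green",59),("orange",78),("yellow",9)):
    for ce,st in blobs(c,col,(200,420,100,230),10): print(col,ce,st,plane(c,ce,z).round(1))
hsv=cv2.cvtColor(img,cv2.COLOR_BGR2HSV)
# disc: dark mask near dial
m=cv2.inRange(img,(0,0,0),(75,75,75)); r=np.zeros_like(m); cv2.circle(r,(280,154),42,255,-1); m&=r
m=cv2.morphologyEx(m,cv2.MORPH_CLOSE,np.ones((5,5)))
k=max(cv2.findContours(m,0,1)[0],key=cv2.contourArea); print("disc ellipse px",cv2.fitEllipse(cv2.convexHull(k)))
e=cv2.fitEllipse(cv2.convexHull(k)); print("disc world z50",plane(c,e[0],50).round(1))
g=cv2.cvtColor(img,cv2.COLOR_BGR2GRAY); q=cv2.inRange(g,110,255); r[:]=0; cv2.circle(r,(280,156),11,255,-1); q&=r
M=cv2.moments(q,True); p=(M["m10"]/M["m00"],M["m01"]/M["m00"]); print("cap",p,M["m00"],plane(c,p,55).round(1))
cv2.imwrite("pics/w1c.png",cv2.resize(img[90:225,200:400],None,fx=4,fy=4,interpolation=2))
print(env.state()["opening"])
E
```

```text
green [340.3 176.6] [331 167  20  20 315] [ 453.4 -183.3   59. ]
orange [253.5 159.4] [243 155  22   8  38] [442.5 -76.4  78. ]
yellow [224.5 123.4] [216 115  18  18 225] [462.6 -14.    9. ]
disc ellipse px ((279.4848327636719, 153.1960906982422), (62.166019439697266, 63.8654670715332), 152.14627075195312)
disc world z50 [ 455. -101.   50.]
cap (278.58579881656806, 154.24852071005918) 169.0 [ 454.2 -100.7   55. ]
0.06342243324089937
```

View pics/w1c.png

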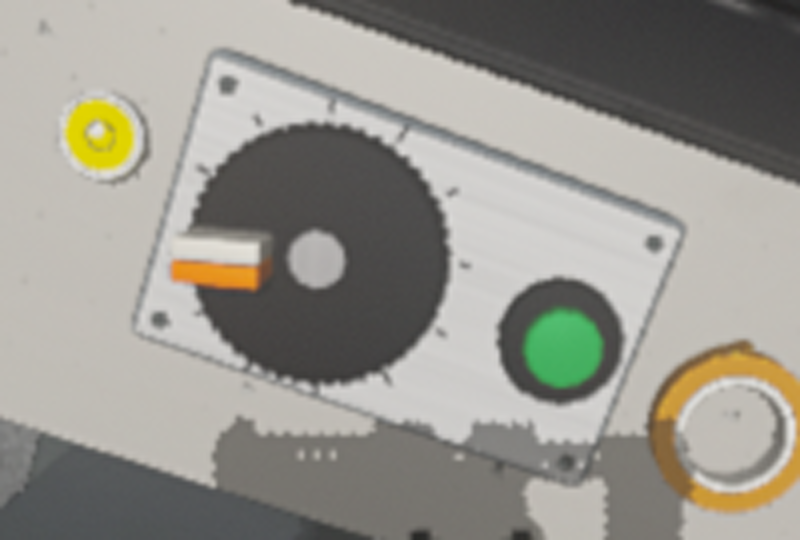

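{"name": "servo_tool", "arguments": {"plan": [[0,-0.028,0,0,0,0,0],[0,-0.028,0,0,0,0,0],[0,-0.028,0,0,0,0,0],[0,0,0.01,0,0,-7.1,0],[0,0,0.01,0,0,-7.1,0],[0,0,0.01,0,0,-7.1,0],[0,0,0.01,0,0,-7.1,0],[0,0,0.01,0,0,-7.1,0]]}}

```text
t: 2.05
eef_pos: [412.3, -83.8, 199.8]
tcp_rot: [3.139, -0.001, 0.949]
ft_force: [0.4, 0.5, -0.8]
opening: 0.003
```

{"name": "servo_tool", "arguments": {"plan": [[0,0,0.01,0,0,-7.1,0],[0,0,0.01,0,0,-7.1,0],[0,0,0.01,0,0,-7.1,0],[0,0,0.01,0,0,-7.1,0],[0,0,0.01,0,0,-7.1,0],[0,0,0,0,0,-7.1,0],[0,0,0,0,0,-7.1,0],[0,0,0,0,0,0,0]]}}

```text
t: 2.72
eef_pos: [409.0, -94.5, 145.1]
tcp_rot: [-3.14, 0.001, 1.828]
ft_force: [-0.9, -0.0, 0.5]
opening: 0.006
```

```bash
cat >> h.py <<'E'
A=np.array([454.3,-100.8]); PSI=-0.6
def where(A=A):
    """tool centre in dial polar frame of the tool's own yaw: along x (radial), along y (tangent)"""
    s=env.state(); y=s["tcp_rot"][2]; p=s["eef_pos"][:2]-A
    X=np.array([np.cos(y),np.sin(y)]); Y=np.array([np.sin(y),-np.cos(y)])
    print("t",s["t"],"pos",s["eef_pos"].round(1),"yaw",np.degrees(y).round(1),"rad",(p@X).round(1),"tan",(p@Y).round(1),"F",s["ft_force"].round(1),"op",round(s["opening"],3),"rp",s["tcp_rot"][:2].round(3),"j6",s["joints"][5].round(2))
E
python3 - <<'E'
from h import *
where()
c=env.read_camera("wrist"); cv2.imwrite("pics/w2.png",c["img"])
for col,z in (("green",59),("orange",78),("yellow",9)):
    for ce,st in blobs(c,col,None,20): print(col,ce,st,plane(c,ce,z).round(1))
E
```

```text
t 2.7167 pos [409.  -94.5 145.1] yaw 104.8 rad 17.7 tan -42.2 F [-0.9 -0.   0.5] op 0.006 rp [-3.14e+00  1.00e-03] j6 -0.64
orange [362.3 196.7] [356 182  12  30 253] [443.4 -75.7  78. ]
yellow [387.6 126. ] [377 115  23  23 409] [461.9 -13.4   9. ]
```

View pics/w2.png

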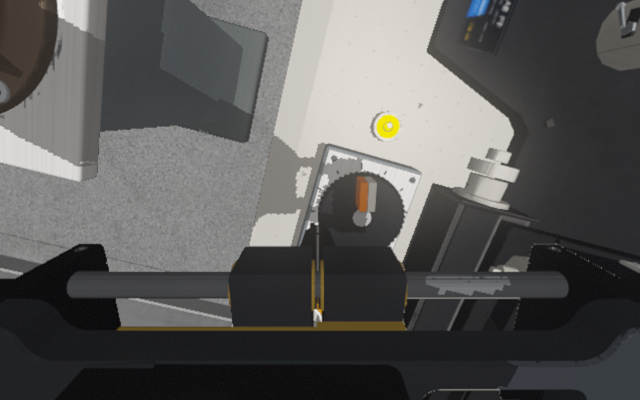

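The wrist view shows the fin at (365,195) pointing along tool +x, orange side at (362,197) facing the shut fingers. I'll line up with it and go down.

{"name": "servo_tool", "arguments": {"plan": [[0.008,0.006,0,0,0,0,0],[0.008,0.006,0,0,0,0,0],[0,0,0.018,0,0,0,0],[0,0,0.018,0,0,0,0],[0,0,0.018,0,0,0,0],[0,0,0.016,0,0,0,0],[0,0,0.01,0,0,0,0],[0,0,0,0,0,0,0]]}}

```text
t: 3.43
eef_pos: [420.1, -76.2, 64.3]
tcp_rot: [3.136, 0.005, 1.781]
ft_force: [0.3, -0.1, 1.0]
opening: 0.007
```

```bash
python3 - <<'E'
from h import *
where()
E
```

```text
t 3.4333 pos [420.1 -76.2  64.3] yaw 102.1 rad 31.2 tan -28.3 F [ 0.3 -0.1  1. ] op 0.007 rp [3.136 0.005] j6 -0.54
```

{"name": "servo_tool", "arguments": {"plan": [[0.001,0.002,0,0,0,-1,0],[0.001,0.002,0,0,0,-1,0],[0,0.002,0,0,0,0,0],[0,0.002,0,0,0,0,0],[0,0.001,0,0,0,0,0],[0,0.001,0,0,0,0,0]]}}

```text
t: 3.93
eef_pos: [431.9, -71.3, 66.9]
tcp_rot: [3.133, 0.007, 1.813]
ft_force: [-1.1, -0.3, -0.8]
opening: 0.006
```

```bash
python3 - <<'E'
from h import *
where()
E
```

```text
t 3.9333 pos [431.9 -71.3  66.9] yaw 103.9 rad 34.0 tan -14.7 F [-1.1 -0.3 -0.8] op 0.006 rp [3.133 0.007] j6 -0.55
```

```bash
cat >> h.py <<'E'
def fin():
    for n in("wrist","scene","side"):
        c=env.read_camera(n)
        for ce,st in blobs(c,"orange",None,12):
            P=plane(c,ce,78 if n=="wrist" else 70)[:2]-A
            if np.hypot(*P)<50: print(n,ce,st[4],P.round(1),"ang %.1f r %.1f"%(np.degrees(np.arctan2(P[1],P[0])),np.hypot(*P)))
    return
E
python3 - <<'E'
from h import *
where(); fin()
c=env.read_camera("wrist"); cv2.imwrite("pics/w3.png",cv2.resize(c["img"][110:260,200:460],None,fx=3,fy=3))
E
```

```text
t 3.9333 pos [431.9 -71.3  66.9] yaw 103.9 rad 34.0 tan -14.7 F [-1.1 -0.3 -0.8] op 0.006 rp [3.133 0.007] j6 -0.55
wrist [335.1 233.4] 157 [-14.6  41. ] ang 109.6 r 43.5
scene [326.7 220.7] 43 [-20.5  13.7] ang 146.3 r 24.6
side [345.6 202.2] 20 [-15.2  31.2] ang 116.0 r 34.7
```

View pics/w3.png

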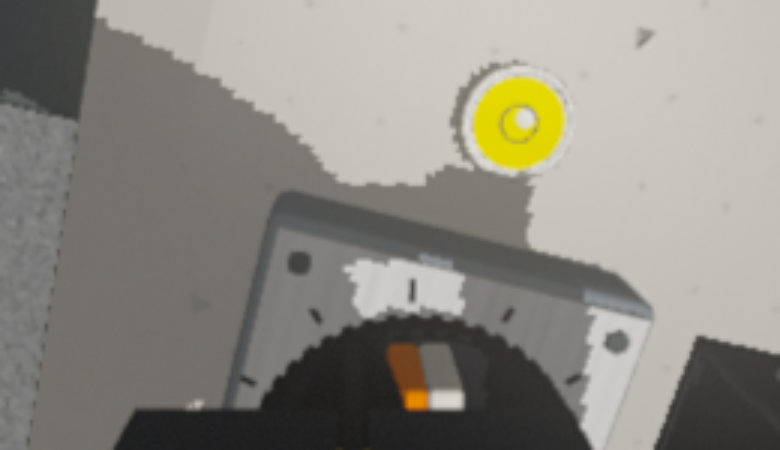

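The fin still points at its long mark, at (412,290) in the crop. The finger at about x 355 is narrower than I assumed, so there is still a gap of about 5 mm.

{"name": "servo_tool", "arguments": {"plan": [[0,0.001,0.001,0,0,0,0],[0,0.001,0.001,0,0,0,0],[0,0.001,0.001,0,0,0,0]]}}

```text
t: 4.38
eef_pos: [433.4, -70.5, 63.5]
tcp_rot: [3.135, 0.006, 1.812]
ft_force: [-2.7, -0.4, 2.5]
opening: 0.004
```

{"name": "servo_tool", "arguments": {"plan": [[0,0.001,0.001,0,0,0,0],[0,0.001,0,0,0,0,0]]}}

```text
t: 4.55
eef_pos: [434.5, -69.8, 62.1]
tcp_rot: [3.138, 0.005, 1.812]
ft_force: [-3.6, -0.8, 4.1]
opening: 0.004
```

```bash
python3 - <<'E'
from h import *
where(); fin()
E
```

```text
t 4.55 pos [434.5 -69.8  62.1] yaw 103.8 rad 34.8 tan -11.8 F [-3.6 -0.8  4.1] op 0.004 rp [3.138 0.005] j6 -0.55
wrist [338.  237.2] 189 [-10.5  42.6] ang 103.9 r 43.9
scene [327.5 219.9] 35 [-15.6  13.7] ang 138.6 r 20.7
side [344.4 202.2] 19 [-11.2  31.4] ang 109.6 r 33.4
```

{"name": "servo_tool", "arguments": {"plan": [[0.0004,0.0013,0,0,0,2,0],[0.0004,0.0013,0,0,0,2,0],[0.0004,0.0013,0,0,0,2,0],[0.0004,0.0013,0,0,0,2,0]]}}

```text
t: 5.03
eef_pos: [439.7, -67.4, 62.2]
tcp_rot: [3.136, 0.004, 1.668]
ft_force: [-0.2, -0.2, -0.2]
opening: 0.002
```

```bash
python3 - <<'E'
from h import *
where(); fin()
E
```

```text
t 5.0333 pos [439.7 -67.4  62.2] yaw 95.6 rad 34.7 tan -11.3 F [-0.2 -0.2 -0.2] op 0.002 rp [3.136 0.004] j6 -0.39
wrist [339.6 237.3] 205 [-2.8 43.5] ang 93.7 r 43.6
scene [328.1 218.9] 37 [-9.8 14.7] ang 123.7 r 17.7
side [340.8 202.1] 24 [ 0.8 31.4] ang 88.6 r 31.5
```

```bash
python3 - <<'E'
from h import *
where(); fin()
c=env.read_camera("wrist"); a=cv2.resize(c["img"][150:260,240:420],None,fx=4,fy=4)
c=env.read_camera("side"); b=cv2.resize(c["img"][175:230,320:370],None,fx=6,fy=6)
b=cv2.copyMakeBorder(b,0,a.shape[0]-b.shape[0],0,0,0) if b.shape[0]<a.shape[0] else b
cv2.imwrite("pics/w4.png",cv2.resize(np.hstack([a,b]),None,fx=.78,fy=.78))
E
```

```text
t 5.1833 pos [439.8 -67.4  62.2] yaw 95.7 rad 34.7 tan -11.1 F [-0.3 -0.1  0.5] op 0.002 rp [3.136 0.005] j6 -0.4
wrist [349.5 238.9] 228 [ 3.  43.1] ang 86.0 r 43.2
scene [328.4 218.7] 36 [-8.4 14.5] ang 120.3 r 16.8
side [340.5 202.5] 26 [ 1.8 34. ] ang 87.0 r 34.0
```

View pics/w4.png

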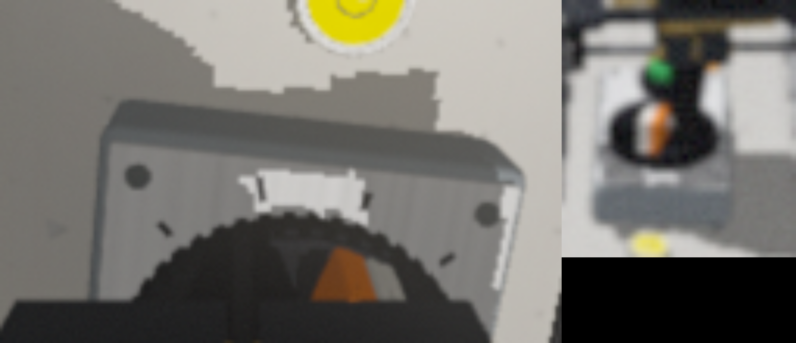

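```bash
sed -i 's/78 if n=="wrist" else 70/68/' h.py; python3 - <<'E'
from h import *
fin(); fin(); where()
E
```

```text
wrist [350.2 238.9] 224 [ 4.7 38.8] ang 83.1 r 39.1
scene [328.2 218.6] 40 [-4.9 16.7] ang 106.4 r 17.5
side [340.5 202.3] 25 [ 1.7 29.6] ang 86.7 r 29.6
wrist [350.2 238.9] 223 [ 4.7 38.8] ang 83.1 r 39.1
scene [328.2 218.7] 40 [-5.4 16.5] ang 108.2 r 17.4
side [340.6 202. ] 23 [ 1.4 27.7] ang 87.2 r 27.7
t 5.7333 pos [439.3 -67.3  62.1] yaw 95.7 rad 34.8 tan -11.6 F [ 0.2  0.5 -0.5] op 0.003 rp [3.137 0.004] j6 -0.4
```

{"name": "servo_tool", "arguments": {"plan": [[0.0006,0.0018,0,0,0,3,0],[0.0006,0.0018,0,0,0,3,0],[0.0006,0.0018,0,0,0,3,0],[0.0006,0.0018,0,0,0,3,0],[0.0006,0.0018,0,0,0,3,0],[0.0005,0.0015,0,0,0,2.5,0],[0.0005,0.0015,0,0,0,2.5,0],[0.0004,0.0012,0,0,0,2,0]]}}

```text
t: 6.4
eef_pos: [451.4, -63.5, 62.0]
tcp_rot: [3.139, 0.002, 1.269]
ft_force: [-3.2, -1.0, 2.0]
opening: 0.004
```

```bash
python3 - <<'E'
from h import *
where(); fin(); where()
E
```

```text
t 6.4 pos [451.4 -63.5  62. ] yaw 72.7 rad 34.7 tan -13.8 F [-3.2 -1.   2. ] op 0.004 rp [3.139e+00 2.000e-03] j6 0.02
wrist [337.2 237.1] 165 [10.1 38.1] ang 75.1 r 39.4
scene [328.4 218.2] 36 [-2.7 17.2] ang 98.8 r 17.5
t 6.55 pos [451.5 -63.6  62. ] yaw 72.9 rad 34.8 tan -13.6 F [-2.7 -0.1  2. ] op 0.005 rp [3.139e+00 2.000e-03] j6 0.02
```

{"name": "servo_tool", "arguments": {"plan": [[0.0004,0.0014,0,0,0,2,0],[0.0004,0.0014,0,0,0,2,0],[0.0004,0.0014,0,0,0,2,0]]}}

```text
t: 6.8
eef_pos: [454.1, -63.3, 61.9]
tcp_rot: [-3.141, 0.002, 1.17]
ft_force: [-3.5, 1.5, 1.9]
opening: 0.001
```

```bash
python3 - <<'E'
from h import *
where(); fin(); where()
E
```

```text
t 6.8 pos [454.1 -63.3  61.9] yaw 67.0 rad 34.4 tan -14.8 F [-3.5  1.5  1.9] op 0.001 rp [-3.141e+00  2.000e-03] j6 0.12
wrist [336.6 236.6] 155 [12.7 37.5] ang 71.3 r 39.6
scene [328.7 217.8] 38 [-0.3 17.5] ang 90.9 r 17.5
t 6.95 pos [454.3 -63.4  61.9] yaw 67.2 rad 34.5 tan -14.5 F [-2.5  1.3  3.5] op 0.004 rp [3.142e+00 2.000e-03] j6 0.12
```

{"name": "servo_tool", "arguments": {"plan": [[0.0004,0.0016,0,0,0,1.5,0],[0.0004,0.0016,0,0,0,1.5,0],[0.0004,0.0016,0,0,0,1.5,0]]}}

```text
t: 7.2
eef_pos: [459.0, -64.0, 62.0]
tcp_rot: [-3.141, 0.002, 1.092]
ft_force: [0.1, -0.5, 0.1]
opening: 0.003
```

```bash
python3 - <<'E'
from h import *
where(); fin(); where(); fin()
E
```

```text
t 7.2 pos [459. -64.  62.] yaw 62.6 rad 34.8 tan -12.8 F [ 0.1 -0.5  0.1] op 0.003 rp [-3.141e+00  2.000e-03] j6 0.2
wrist [338.1 237. ] 180 [18.2 35.1] ang 62.6 r 39.5
scene [330.1 217.1] 45 [ 5.1 15.9] ang 72.3 r 16.7
side [335.2 203. ] 20 [19.4 34.9] ang 61.0 r 39.9
t 7.35 pos [459.3 -64.2  62. ] yaw 62.7 rad 34.8 tan -12.4 F [-0.  -0.2 -0. ] op 0.005 rp [3.141e+00 2.000e-03] j6 0.2
wrist [348.8 238.8] 220 [23.7 30.9] ang 52.5 r 39.0
scene [330.4 216.2] 43 [10.1 17.4] ang 59.9 r 20.1
side [335.4 202.5] 25 [18.7 31.7] ang 59.5 r 36.9
```

{"name": "servo_tool", "arguments": {"plan": [[0.0006,0.0018,0,0,0,3,0],[0.0006,0.0018,0,0,0,3,0],[0.0006,0.0018,0,0,0,3,0],[0.0006,0.0018,0,0,0,3,0],[0.0006,0.0018,0,0,0,3,0],[0.0005,0.0016,0,0,0,2.5,0],[0.0004,0.0014,0,0,0,2,0],[0.0004,0.0014,0,0,0,2,0]]}}

```text
t: 8.17
eef_pos: [471.3, -68.2, 61.7]
tcp_rot: [-3.14, 0.003, 0.705]
ft_force: [-2.0, 4.3, 3.7]
opening: 0.01
```

```bash
python3 - <<'E'
from h import *
where(); fin(); where()
E
```

```text
t 8.1667 pos [471.3 -68.2  61.7] yaw 40.4 rad 34.0 tan -13.8 F [-2.   4.3  3.7] op 0.01 rp [-3.14e+00  3.00e-03] j6 0.59
wrist [336.9 236.3] 169 [28.8 26.9] ang 43.0 r 39.4
scene [331.7 216.4] 37 [10.7 13.8] ang 52.1 r 17.4
t 8.3167 pos [471.3 -68.3  61.7] yaw 40.6 rad 34.1 tan -13.6 F [-1.7  4.4  2.4] op 0.007 rp [-3.14e+00  3.00e-03] j6 0.58
```

{"name": "servo_tool", "arguments": {"plan": [[0.0004,0.0015,0,0,0,2,0],[0.0004,0.0015,0,0,0,1.5,0],[0.0004,0.0015,0,0,0,1.5,0]]}}

```text
t: 8.57
eef_pos: [474.4, -70.2, 61.8]
tcp_rot: [-3.139, 0.003, 0.623]
ft_force: [-1.0, 3.8, 1.7]
opening: 0.005
```

```bash
python3 - <<'E'
from h import *
where(); fin(); where(); fin()
E
```

```text
t 8.5667 pos [474.4 -70.2  61.8] yaw 35.7 rad 34.1 tan -13.1 F [-1.   3.8  1.7] op 0.005 rp [-3.139e+00  3.000e-03] j6 0.67
wrist [337.6 236.8] 176 [31.5 23.4] ang 36.6 r 39.2
scene [332.9 215.8] 32 [15.3 12.3] ang 38.8 r 19.7
t 8.7167 pos [474.8 -70.7  61.7] yaw 35.7 rad 34.2 tan -12.5 F [0.5 0.1 0.5] op 0.0 rp [-3.14e+00  3.00e-03] j6 0.66
wrist [338.5 237. ] 191 [32.1 22.5] ang 35.0 r 39.1
scene [332.9 215.8] 34 [15.3 12.3] ang 38.8 r 19.7
```

```bash
python3 - <<'E'
from h import *
fin(); where(); fin(); where()
E
```

```text
wrist [340.1 237.3] 210 [32.3 21.6] ang 33.8 r 38.9
scene [333.5 215.7] 23 [16.6 11.1] ang 33.8 r 20.0
t 9.0167 pos [474.5 -70.5  61.7] yaw 35.7 rad 34.1 tan -12.8 F [-0.  -0.6 -0.9] op 0.006 rp [-3.14e+00  3.00e-03] j6 0.67
wrist [352.4 238.8] 224 [35.8 15. ] ang 22.7 r 38.8
scene [334.8 215.4] 25 [19.9  8.7] ang 23.8 r 21.7
t 9.1667 pos [474.5 -70.4  61.8] yaw 35.7 rad 34.1 tan -12.9 F [ 0.   0.3 -0.5] op 0.004 rp [-3.14e+00  3.00e-03] j6 0.67
```

{"name": "servo_tool", "arguments": {"plan": [[0.0006,0.0018,0,0,0,3,0],[0.0006,0.0018,0,0,0,3,0],[0.0006,0.0018,0,0,0,3,0],[0.0006,0.0018,0,0,0,3,0],[0.0006,0.0018,0,0,0,3,0],[0.0005,0.0016,0,0,0,2.5,0],[0.0004,0.0014,0,0,0,2,0],[0.0004,0.0014,0,0,0,2,0]]}}

```text
t: 9.83
eef_pos: [483.9, -80.3, 61.6]
tcp_rot: [-3.14, 0.005, 0.232]
ft_force: [0.4, 3.4, 0.9]
opening: 0.006
```

```bash
python3 - <<'E'
from h import *
where(); fin(); where()
E
```

```text
t 9.8333 pos [483.9 -80.3  61.6] yaw 13.3 rad 33.5 tan -13.1 F [0.4 3.4 0.9] op 0.006 rp [-3.14   0.005] j6 1.04
wrist [337.5 236.7] 195 [37.6  9.6] ang 14.4 r 38.8
scene [335.4 215.9] 33 [18.1  6.1] ang 18.6 r 19.0
side [336.8 198.7] 12 [14.2  7.4] ang 27.6 r 16.1
t 9.9833 pos [483.9 -80.3  61.6] yaw 13.5 rad 33.6 tan -13.0 F [0.4 3.8 1.3] op 0.002 rp [-3.14   0.005] j6 1.04
```

{"name": "servo_tool", "arguments": {"plan": [[0.0004,0.0014,0,0,0,2,0],[0.0004,0.0014,0,0,0,1.5,0],[0.0004,0.0014,0,0,0,1.5,0]]}}

```text
t: 10.23
eef_pos: [485.7, -83.3, 61.7]
tcp_rot: [-3.14, 0.005, 0.149]
ft_force: [0.9, 4.7, 0.2]
opening: 0.006
```

```bash
python3 - <<'E'
from h import *
where(); fin(); where(); fin(); where()
E
```

```text
t 10.2333 pos [485.7 -83.3  61.7] yaw 8.5 rad 33.6 tan -12.6 F [0.9 4.7 0.2] op 0.006 rp [-3.14   0.005] j6 1.12
wrist [337.8 236.9] 197 [38.3  5.8] ang 8.6 r 38.7
scene [336.2 215.1] 27 [23.2  6.1] ang 14.7 r 24.0
side [336.5 198.3] 15 [15.3  4.9] ang 17.8 r 16.0
t 10.3833 pos [485.8 -83.6  61.6] yaw 8.6 rad 33.7 tan -12.3 F [0.2 3.5 0.1] op 0.001 rp [-3.14   0.005] j6 1.12
wrist [338.1 236.9] 205 [38.4  5.4] ang 7.9 r 38.8
scene [336.2 215.1] 27 [23.2  6.1] ang 14.7 r 24.0
side [336.5 198.3] 15 [15.3  4.9] ang 17.8 r 16.0
t 10.5333 pos [485.8 -83.6  61.7] yaw 8.6 rad 33.7 tan -12.3 F [ 0.3  2.4 -0.1] op 0.009 rp [-3.14   0.005] j6 1.12
```

Just short of the top of the fourth hump, so one small step.

{"name": "servo_tool", "arguments": {"plan": [[0.0002,0.0012,0,0,0,1,0],[0,0,0,0,0,0,0]]}}

```text
t: 10.7
eef_pos: [486.4, -85.0, 61.7]
tcp_rot: [-3.141, 0.004, 0.132]
ft_force: [0.9, -0.5, -0.5]
opening: 0.003
```

```bash
python3 - <<'E'
from h import *
where(); fin(); fin(); fin(); where()
E
```

```text
t 10.7 pos [486.4 -85.   61.7] yaw 7.6 rad 33.9 tan -11.5 F [ 0.9 -0.5 -0.5] op 0.003 rp [-3.141  0.004] j6 1.13
wrist [339.8 237.4] 221 [38.6  2.8] ang 4.1 r 38.7
scene [337.1 215.5] 25 [22.3  3. ] ang 7.5 r 22.5
side [336.2 198.2] 17 [16.3  4.3] ang 14.8 r 16.9
wrist [351.9 238.8] 228 [38.5 -4.5] ang -6.7 r 38.7
scene [338.3 216.3] 23 [19.7 -1.9] ang -5.4 r 19.8
side [336.2 198.2] 16 [16.3  4.3] ang 14.8 r 16.9
wrist [352.3 238.9] 230 [38.4 -4.7] ang -7.0 r 38.7
scene [338.3 216.3] 23 [19.7 -1.9] ang -5.4 r 19.8
side [336.2 198.2] 16 [16.3  4.3] ang 14.8 r 16.9
t 11.15 pos [486.2 -84.7  61.7] yaw 7.6 rad 33.7 tan -11.7 F [-0.5  0.2  0.7] op 0.005 rp [-3.14   0.005] j6 1.13
```

The fourth click is in (wrist reading -7.0°, down 29.7° from the third). I'll back off, lift and check.

{"name": "servo_tool", "arguments": {"plan": [[0,-0.005,0,0,0,0,0],[0,-0.005,0,0,0,0,0],[0,0,-0.02,0,0,0,0],[0,0,-0.03,0,0,0,0],[0,0,-0.03,0,0,0,0],[-0.014,0.03,-0.02,0,0,0,0],[-0.014,0.035,0,0,0,0,0],[-0.014,0.035,0,0,0,0,0]]}}

```text
t: 11.82
eef_pos: [456.4, -173.8, 165.7]
tcp_rot: [-3.139, 0.008, 0.143]
ft_force: [0.1, 0.7, 0.2]
opening: 0.008
```

{"name": "servo_tool", "arguments": {"plan": [[0,0,0,0,0,0,0],[0,0,0,0,0,0,0]]}}

```text
t: 11.98
eef_pos: [455.4, -178.5, 166.7]
tcp_rot: [3.142, 0.006, 0.138]
ft_force: [0.1, 0.3, -0.6]
opening: 0.004
```

```bash
python3 - <<'E'
from h import *
where()
c=env.read_camera("wrist"); cv2.imwrite("pics/w5.png",c["img"])
for col,z in (("green",59),("orange",78),("yellow",9)):
    for ce,st in blobs(c,col,None,20): print(col,ce,st[4],plane(c,ce,z).round(1))
E
```

```text
t 11.9833 pos [ 455.4 -178.5  166.7] yaw 7.9 rad -9.6 tan 77.1 F [ 0.1  0.3 -0.6] op 0.004 rp [3.142 0.006] j6 0.93
green [322.  195.9] 493 [ 454.3 -183.6   59. ]
orange [241.4 157.5] 92 [ 485.  -106.4   78. ]
yellow [174.  156.7] 329 [462.8 -14.4   9. ]
yellow [312.7 294.4] 59 [ 306.6 -193.4    9. ]
yellow [321.9 294.1] 75 [ 308.7 -205.2    9. ]
```

View pics/w5.png

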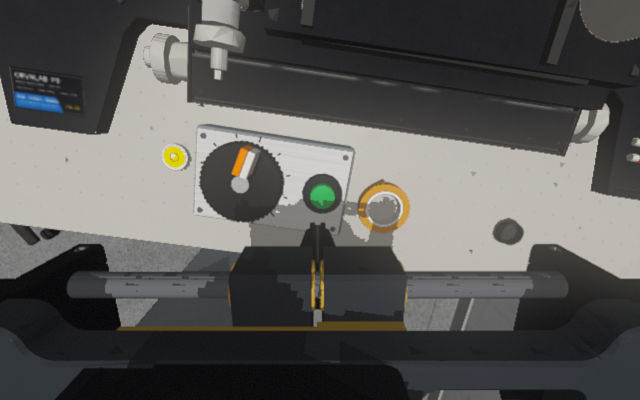

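The fin (245,163) now points at the mark four clicks on, and the level is unmoved. The button is at (322,196), so I'll centre over it and go down.

{"name": "servo_tool", "arguments": {"plan": [[-0.002,0.0045,0,0,0,0,0],[0,0,0.022,0,0,0,0],[0,0,0.022,0,0,0,0],[0,0,0.02,0,0,0,0],[0,0,0.012,0,0,0,0],[0,0,0,0,0,0,0],[0,0,0,0,0,0,0]]}}

```text
t: 12.62
eef_pos: [455.2, -177.7, 87.5]
tcp_rot: [-3.141, 0.006, 0.148]
ft_force: [-0.1, -0.6, -0.1]
opening: 0.003
```

{"name": "servo_tool", "arguments": {"plan": [[-0.001,0.003,0,0,0,0,0],[-0.001,0.003,0,0,0,0,0],[0,0.001,0.007,0,0,0,0],[0,0,0.006,0,0,0,0],[0,0,0,0,0,0,0]]}}

```text
t: 13.03
eef_pos: [455.6, -185.2, 76.1]
tcp_rot: [3.139, 0.003, 0.15]
ft_force: [-0.1, 0.6, 0.0]
opening: 0.007
```

{"name": "servo_tool", "arguments": {"plan": [[0,0,0.005,0,0,0,0],[0,0,0.005,0,0,0,0],[0,0,0.003,0,0,0,0],[0,0,0.002,0,0,0,0],[0,0,0.001,0,0,0,0]]}}

```text
t: 13.45
eef_pos: [455.6, -185.5, 58.5]
tcp_rot: [3.139, 0.003, 0.149]
ft_force: [0.1, 0.6, 2.4]
opening: 0.003
```

{"name": "servo_tool", "arguments": {"plan": [[0,0,0.0015,0,0,0,0],[0,0,0.0015,0,0,0,0],[0,0,0.0015,0,0,0,0]]}}

```text
t: 13.7
eef_pos: [455.7, -185.5, 54.0]
tcp_rot: [3.139, 0.003, 0.149]
ft_force: [-3.2, 1.2, 18.9]
opening: 0.003
```

{"name": "servo_tool", "arguments": {"plan": [[0,0,0.0015,0,0,0,0],[0,0,0.0015,0,0,0,0]]}}

```text
t: 13.87
eef_pos: [455.8, -185.5, 53.7]
tcp_rot: [3.138, 0.001, 0.15]
ft_force: [-8.2, 3.8, 37.7]
opening: 0.005
```

It bottomed at 54 mm with a hard stop. Letting go and lifting clear.

{"name": "servo_tool", "arguments": {"plan": [[0,0,-0.004,0,0,0,0],[0,0,-0.008,0,0,0,0],[0,0,-0.02,0,0,0,0],[0,0,-0.03,0,0,0,0],[0,0,-0.03,0,0,0,0],[0,0,-0.02,0,0,0,0],[0,0,0,0,0,0,0],[0,0,0,0,0,0,0]]}}

```text
t: 14.53
eef_pos: [455.4, -184.8, 172.2]
tcp_rot: [3.138, 0.001, 0.15]
ft_force: [0.5, 0.1, -0.5]
opening: 0.007
```

```bash
python3 - <<'E'
from h import *
where()
c=env.read_camera("wrist"); cv2.imwrite("pics/w6.png",c["img"][80:260,120:460])
for col,z in (("green",59),("orange",78),("yellow",9)):
    for ce,st in blobs(c,col,None,20): print(col,ce,st[4],plane(c,ce,z).round(1))
E
```

```text
t 14.5333 pos [ 455.4 -184.8  172.2] yaw 8.6 rad -11.4 tan 83.2 F [ 0.5  0.1 -0.5] op 0.007 rp [3.138e+00 1.000e-03] j6 0.91
green [315.3 194.2] 479 [ 454.2 -183.5   59. ]
orange [235.7 155.6] 91 [ 484.7 -106.    78. ]
yellow [170.2 154.3] 326 [462.8 -14.4   9. ]
yellow [312.8 294.7] 66 [ 303.9 -202.5    9. ]
yellow [321.9 295. ] 72 [ 305.2 -214.4    9. ]
```

View pics/w6.png

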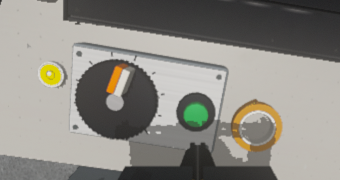

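The crop shows the fin (120,80) still on the fourth click's mark and the green button (195,113) back up. The level (50,74) and roll (257,127) are in place, and the arm is clear. Handing in.

```bash
python3 -c "
from cell import env
print(env.job_done())"
```

```text
the job is handed in; nothing more can be done
None
```

The dial is four clicks clockwise of where it started, and the green store button was then pressed fully and released. I handed the job in at about 14.6 s; the hand-in reports no verdict.

- **Dial:** I pushed only on the orange side of the fin with the shut fingers, in small steps, so nothing pinched the fin. Each click was confirmed by the contact force dropping to zero and the fin moving about 30° (wrist-camera readings 83.1°, 52.5°, 22.7° and -7.0°). The first reading was taken after click one. For that click I relied on a picture showing the fin on the next mark. I saw no sign of the dial turning backwards or passing the fourth click.
- **Button:** it met a hard stop at a tip height of about 54 mm, which matches full travel. The fingertip force peaked at about 38 N, more than the press needed. The gripper's body did not seem to touch anything.
- **Last checks:** after the press, the fin still pointed at the fourth click's mark and the button looked back up. The bubble level read within 0.5 mm of its first position, and the tape roll looked undisturbed in the pictures. I did not measure the other loose things, but the arm never worked near them. The arm was clear, with wrist force near zero.
- **Disagreement:** my absolute fin angles ran a few degrees off nominal because of the calibration offset, so I relied on the 30° steps and the marks. The scene and side cameras were too coarse or blocked to measure the fin's angle well. At the end the side camera still read about 15° and did not follow the last jump.

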